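# Slide-angle check of a sealed canister pack on the tilt board

### The arm

A 6-joint arm with a two-finger parallel gripper is mounted at the origin on a cart in front of the work surface, level with it; the furniture and walls round the work are solid. World frame = base frame: x ahead of the robot, y to its left, z up, the work surface at z = 0. Lengths are in m, angles in degrees, forces in N, time in s.
With the tool pointing down it reaches from about 0.25 to 0.725 m from the base axis. Payload 9.7 kg.
Tool frame: the origin (TCP) lies at the centre of the arm's flange, where the gripper is bolted on; the fingertips stand 173 mm ahead of it and the grasp point (between the pads) lies 155 mm ahead of it; z points along the fingers, y is the line along which they close (so a half turn about z gives the same grasp; the last joint's range is limited). The gripper opens to 85 mm and grips with 20 to 120 N. Pads are 22 mm wide; open, the fingers measure 114 mm over their backs; the gripper's body (76 mm by 85 mm) begins 54 mm behind the grasp point. The pads swing forward as they close: fully open they stand 13 mm farther back than shut.
Start: joints at [-69.729, 4.979, 10.078, 95.1, 0, 90], TCP at [0.191, -0.516, 0.405] pointing down, gripper open.
Joint ranges: [-179.16, 179.16], [-48.56, 103.87], [-65.8, 70.77], [-126.05, 130.52], [-82.76, 87.17], [-180, 180]. Speed limits (degrees/s): [127.2, 127.2, 147.25, 180, 180, 180].

### API

Orientations are given as [roll, pitch, yaw] about the fixed x, y, z axes, in that order (R = Rz(yaw) Ry(pitch) Rx(roll)).
In Python, from workcell import monitor, camera, get_calibration, bot gives the robot as it stands.
- The arm moves only by the tool carry_out, never from a script. Its argument "targets" is text: rows parted by semicolons, each of 7 numbers parted by spaces: the shift along the tool's x, y, z in units of 0.04 m (1.0 is 0.04 m), then the turn, a rotation vector about the tool's x, y, z in units of 0.1 rad (1.0 is 0.1 rad), then the opening, from -1 (shut) to 1 (fully open), so that 0 is half open. A call has exactly 8 rows; each row shifts and turns the commanded pose from where the row before left it, along the tool's axes as they then stand; what a row does not reach is not made up. A row lasts 1/12 s, in which the tool goes at most 41.7 mm and 7.16 degrees, less where a joint would pass 70% of its speed; a pose out of reach is approached as far as the arm can. A call with a number of a shift or a turn outside -1 to 1 is refused whole. A call with a gripper value outside its range is refused whole. The fingers move at their own pace and stop on an object; "newtons" is the grip in N (left out, the last holds). Time passes only in rows, so rows that do not move let the fingers close, or fill a call up. It gives the time, the measured TCP pose, the force, the opening and the grip force at its end, in the units of the state.
- monitor.get_obs(): the state, without advancing time (a new reading comes with each control period).
- camera(name): name is "side" or "top"; returns the picture (384x512x3 uint8, red, green, blue); there is no depth.
- get_calibration(name): a dict with "fx", "fy", "cx", "cy" (pixels), "view" (4x4, takes a point from world to camera coordinates). Camera axes: x right, y down, z forward; pixel columns grow to the right and rows downward; lengths in m; the calibration is good to about 2 mm. A picture is of the moment at which its call begins. get_calibration takes no time and is no camera call.
- bot.job_done(): hands the job in; it is judged then, once.
The state is a dict: "time": time; "q": joint angles; "qd": joint speeds; "joint_efforts": joint torques, N m; "ee_pos": TCP position; "tcp_rot": TCP orientation; "wrist_force": force on the tool from outside, world axes, zero at the start; "torque": the same for the moment, N m; "opening": finger opening in m; "grasp_force": force on a finger pad.
Only numpy, scipy, OpenCV 4.12 (cv2) and the standard library are available. Lean on these libraries where they do the work, as an engineer would, in place of code of your own. Each camera call takes 0.05 s, during which the arm holds its last target. There are 200 camera calls.

### The job

Get the tilt tester ready and run its slide check: two loose caps were left on the black board, so first take them off and put the red one in the blue tray's compartment with the red cap and the white one in the compartment with the white cap, leaving the bagged canister lying as it is on the flat board. Then lift the board smoothly by the red-gripped loop handle at its free end until its black pointer meets the red index on the white quadrant, without swinging past the index or moving it and without the pack slipping, and finish still holding the board there by its handle: it falls if let go. Do not disturb the timer, loupe or marker.

Things in the scene. Friction and masses are not known exactly. Their poses are not given: they have to be found in the camera images.
- tester: Slide-angle tester, fixed on the bench: grey base 200 x 290 mm with a hinged board above it. Origin on the bench under its middle; x points away from the operator's side, y along the board from the hinge to the free end with the handle. The hinge axis is parallel to x through (0, -0.125, 0.058). Board 144 mm wide (x -0.072 to 0.072), ending at y = 0.125; flat, its face is at z = 0.065.
- board_angle (a joint): Angle of the board, rad: 0 lying flat on its bumpers, grows as the free end is lifted, up to 0.78. Free hinge without spring or stay; board and handle weigh 0.7 to 1.1 kg, so the handle needs about 3 to 5 N upward and the board falls when let go.
- angle_index (a joint): Angle at which the red index is clamped on the quadrant, rad, measured like the board's angle: the pointer meets the index when joint board_angle equals this value. Between 0.26 and 0.52. It is stiff and must stay where it is.
- index_tip (a point): Inner tip of the red index, 173 mm from the hinge axis: thin red pointer with a red clamp and black thumb screw at radius 205 mm; its y axis points outward from the hinge. The white quadrant that carries it is an upright arc, radius 150 to 200 mm about the hinge, black marks every 5 degrees, in front of the board (tester x = -0.090), up to 0.21 above the bench.
- pointer_tip (a point): Tip of the black pointer that is fixed to the board and sweeps over the front of the quadrant, 173 mm from the hinge axis; it coincides with point index_tip (1.5 mm in front of it) when the board is at the marked angle.
- tilt_board: The hinged board: aluminium, faced with black rubber belting, with a 16 mm high catch bar at the hinge and a steel loop handle on its free end (part of it). Origin on the hinge axis, middle of the width; turns with the board: y along the board to the free end, z out of its face, x along the hinge.
- handle_bar (a point): Middle of the loop's round bar (parallel to the hinge), with a red grip 75 mm long and 15 mm thick; 0.300 from the hinge axis along the board and 6 mm above the hinge plane. 42 mm of free space between grip and board end, loop 100 mm wide inside. Flat, the bar's centre is 64 mm above the bench with nothing below. The round grip may turn between the fingers.
- canister_pack: Bagged white canister with one pink-red and one blue end, 64 x 178 x 54 mm, 0.16 kg, loose, lying lengthwise along the front half of the board. Origin at the middle of its underside, y along its length.
- red_cap: Loose pink-red screw cap standing nozzle up on the rear half of the board: knurled skirt 36 mm across and 17 mm high, nozzle 16 mm across up to 34 mm. About 12 g. Origin at the centre of its underside.
- white_cap: Loose white screw cap of the same shape and size, also nozzle up on the rear half of the board. Origin at the centre of its underside.
- parts_tray: Loose blue tray, 125 x 180 mm, 31 mm high, floor 3 mm, 0.5 kg. Origin at the middle of its underside, x along the short, y along the long side. A 21 mm high divider at y = -0.012: the larger compartment (y -0.011 to 0.082) holds a red cap, the smaller (y -0.082 to -0.013) a white cap; both x -0.054 to 0.054. Those caps stand near x = 0.033; round x = -0.02 is free.
- timer: White bench timer 62 x 62 x 22 mm; leave alone. Origin at the centre of its underside.
- loupe: Black loupe 39 mm across, 37 mm high; leave alone. Origin at the centre of its underside.
- marker_red: White marker with red cap, 130 mm long, lying on the bench; leave alone. Origin at the middle of its underside.

How it is judged (in metres and radians):
On the way:
1. both caps lie in their compartments of the tray, with the board still flat (x of red_cap in the frame of parts_tray between -0.056 and 0.056 m and y of red_cap in the frame of parts_tray between -0.006 and 0.085 m and z of red_cap in the frame of parts_tray between -0.01 and 0.03 m and x of white_cap in the frame of parts_tray between -0.056 and 0.056 m and y of white_cap in the frame of parts_tray between -0.085 and -0.017 m and z of white_cap in the frame of parts_tray between -0.01 and 0.03 m and value of joint board_angle below 0.03 rad), for 0.2 s.
At the end, for the whole second after the job is handed in: Red cap on the floor of the tray's larger compartment, white cap in the smaller; board within 0.055 rad (3 degrees) of the red index, carried by the fingers on its loop handle (over 0.5 N); pack still lying on the board where it was, not slid by more than about 25 mm (x of red_cap in the frame of parts_tray between -0.056 and 0.056 m and y of red_cap in the frame of parts_tray between -0.006 and 0.085 m and z of red_cap in the frame of parts_tray between -0.01 and 0.03 m and x of white_cap in the frame of parts_tray between -0.056 and 0.056 m and y of white_cap in the frame of parts_tray between -0.085 and -0.017 m and z of white_cap in the frame of parts_tray between -0.01 and 0.03 m and x of canister_pack in the frame of tilt_board between -0.066 and -0.002 m and y of canister_pack in the frame of tilt_board between 0.098 and 0.162 m and z of canister_pack in the frame of tilt_board between 0 and 0.022 m and angle between the y axis of tilt_board and the y axis of index_tip, either way round below 0.055 rad and contact force between the fingers and tilt_board above 0.5 N and linear speed of canister_pack below 0.1 m/s); the arm keeps its last pose, push and grip.
It fails at once if the board is lifted (over 0.08 rad) before both caps are in their compartments (value of joint board_angle above 0.08 rad and not (x of red_cap in the frame of parts_tray between -0.056 and 0.056 m and y of red_cap in the frame of parts_tray between -0.006 and 0.085 m and z of red_cap in the frame of parts_tray between -0.01 and 0.03 m and x of white_cap in the frame of parts_tray between -0.056 and 0.056 m and y of white_cap in the frame of parts_tray between -0.085 and -0.017 m and z of white_cap in the frame of parts_tray between -0.01 and 0.03 m)).
It fails at once if the board swings past the index by more than 22 mm at the pointer's tip (about 7 degrees) (z of index_tip in the frame of tilt_board below -0.022 m).
It fails at once if the red index is moved by more than 8 mm (distance of index_tip from where it was at the start of the episode above 0.008 m).
It fails at once if the pack is shifted by more than 15 mm while the board lies flat (distance of canister_pack from where it was at the start of the episode above 0.015 m and value of joint board_angle below 0.03 rad).
It fails at once if the timer, loupe or marker is moved by more than 20 mm (distance of any of timer, loupe, marker_red from where it was at the start of the episode above 0.02 m).
It also fails if it takes over 64 s, if anything falls off the work surface, if the arm or the gripper's body presses on something with over 40 N, if the wrist force passes 120 N, or if a joint passes its speed limit or range.

## Working session

There is one attempt and no reset: what is moved stays moved. The work goes in short steps, Python scripts to look and compute and a tool call to move; the robot and the scene stay as the last step left them, time stands still between calls to the robot, and variables do not carry over. Pictures are saved under pics/ and viewed, at most 10 in all, crops included, and the job is handed in when it is done.

Besides the shell and the picture viewer there is one more tool, called after ">>>" by a JSON object that holds its "api" and its "payload", one argument or row to a line. carry_out: Moves the arm, as the interface text tells. Shifts and turns lie within -1 to 1; 1 stands for 0.04 m of shift or 0.1 rad of turn. Its arguments: {"type":"object","properties":{"targets":{"type":"string"},"newtons":{"type":"number"}},"required":["targets"]}

```bash
mkdir -p pics; ls; python3 - <<'E'
from workcell import monitor,camera,get_calibration
import cv2
for n in("top","side"):
    im=camera(n); cv2.imwrite(f"pics/{n}0.png",im[:,:,::-1]); c=get_calibration(n); print(n,c)
print(monitor.get_obs())
E
```

```text
pics
top {'fx': 431.8066176241801, 'fy': 431.8066176241801, 'cx': 255.95184080707605, 'cy': 193.8793089072989, 'view': array([[ 1.04826508e-02, -9.99944449e-01, -1.10146501e-03,
         2.13922629e-02],
       [-9.88816736e-01, -1.02021043e-02, -1.48786354e-01,
         5.72650746e-01],
       [ 1.48766852e-01,  2.64882244e-03, -9.88868751e-01,
         1.16892254e+00],
       [ 0.00000000e+00,  0.00000000e+00,  0.00000000e+00,
         1.00000000e+00]])}
side {'fx': 442.75341934601124, 'fy': 442.75341934601124, 'cx': 260.88546808407557, 'cy': 192.65587468922496, 'view': array([[-0.88780997, -0.4598282 , -0.01874784,  0.52802423],
       [-0.27466971,  0.56212282, -0.78011184,  0.17502252],
       [ 0.36925601, -0.68744161, -0.62535912,  0.98532372],
       [ 0.        ,  0.        ,  0.        ,  1.        ]])}
{'time': 0.1, 'q': array([-6.97291379e+01,  5.00757642e+00,  1.00405158e+01,  9.50995584e+01,
        9.98186274e-04,  9.00008692e+01]), 'qd': array([-0.08924284, -0.05681863,  0.24071086,  0.00658517, -0.03208997,
        0.00966991]), 'joint_efforts': array([ 9.56021977e-04, -5.21561515e+01,  4.65653086e+01,  1.59419066e-02,
        3.07341838e-05, -1.29046410e-05]), 'ee_pos': array([ 0.19055569, -0.51593958,  0.40407105]), 'tcp_rot': array([-1.79933381e+02, -9.97174982e-04,  2.02699918e+01]), 'wrist_force': array([ 0.18841694,  0.03194975, -0.86016579]), 'torque': array([ 0.0261049 , -0.03546145,  0.01716588]), 'grasp_force': 0.0, 'opening': 0.08559153967046328}
```

View pics/top0.png

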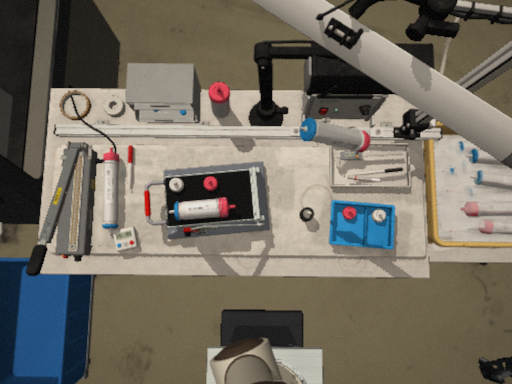

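View pics/side0.png

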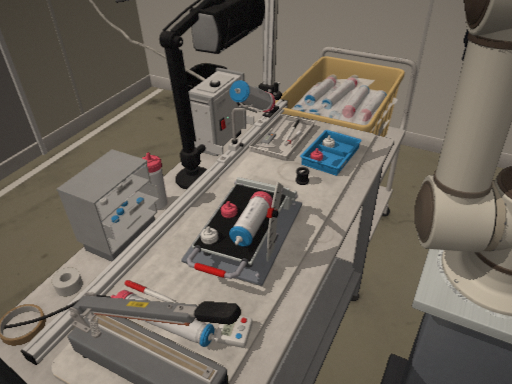

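Top view: the tester is left of centre, with the handle at (147,203), white cap (176,185) and red cap (211,183). The tray is at (362,225), with its red cap at (349,213) and white at (379,215). In the side view the red handle is at (210,270) and the caps at (209,235) and (229,210).

```bash
cat > h.py <<'E'
import numpy as np,cv2
from workcell import monitor,camera,get_calibration
def ray(n,u,v):
    c=get_calibration(n);V=c["view"];R,t=V[:3,:3],V[:3,3]
    return -R.T@t, R.T@np.array([(u-c["cx"])/c["fx"],(v-c["cy"])/c["fy"],1])
def plane(n,u,v,z):
    o,d=ray(n,u,v);return o+d*(z-o[2])/d[2]
def tri(a,b):
    (o1,d1),(o2,d2)=ray("top",*a),ray("side",*b)
    s=np.linalg.lstsq(np.c_[d1,-d2],o2-o1,rcond=None)[0]
    p,q=o1+d1*s[0],o2+d2*s[1];return (p+q)/2,np.linalg.norm(p-q)
def proj(n,p):
    c=get_calibration(n);q=c["view"][:3,:3]@p+c["view"][:3,3];return c["fx"]*q[0]/q[2]+c["cx"],c["fy"]*q[1]/q[2]+c["cy"]
def comps(n,im,kind,box,amin=6):
    x0,y0,x1,y1=box;h=cv2.cvtColor(im,cv2.COLOR_RGB2HSV).astype(int)
    H,S,V=h[...,0],h[...,1],h[...,2]
    m={"red":((H<8)|(H>165))&(S>110)&(V>60),"white":(S<50)&(V>130),"blue":(H>95)&(H<115)&(S>120)}[kind].astype(np.uint8)
    k=np.zeros_like(m);k[y0:y1,x0:x1]=m[y0:y1,x0:x1]
    N,L,st,ce=cv2.connectedComponentsWithStats(k)
    return [(st[i].tolist(),ce[i].round(1).tolist()) for i in range(1,N) if st[i][4]>=amin],L
E
python3 - <<'E'
from h import *
t=cv2.imread("pics/top0.png")[:,:,::-1].copy();s=cv2.imread("pics/side0.png")[:,:,::-1].copy()
for n,im,k,b in(("top",t,"red",(135,165,275,245)),("top",t,"white",(165,173,220,195)),("top",t,"red",(330,200,400,250)),("top",t,"white",(330,200,400,250)),("top",t,"blue",(320,190,405,260)),
 ("side",s,"red",(180,185,300,290)),("side",s,"white",(195,220,225,250)),("side",s,"blue",(295,120,370,180)),("side",s,"red",(295,120,370,180))):
    print(n,k,comps(n,im,k,b)[0])
c,_=0,0
_,L=comps("top",t,"blue",(320,190,405,260))
pts=np.argwhere(L>0)[:,::-1].astype(np.float32);r=cv2.minAreaRect(pts);print(r)
for p in cv2.boxPoints(r):print(p,plane("top",*p,0.031).round(4))
a=cv2.resize(t[160:250,130:280],None,fx=5,fy=5,interpolation=3)
cv2.imwrite("pics/ct.png",a[:,:,::-1])
a=cv2.resize(s[170:290,170:310],None,fx=5,fy=5,interpolation=3);cv2.imwrite("pics/cs.png",a[:,:,::-1])
E
```

```text
top red [([203, 176, 15, 15, 181], [210.1, 182.9]), ([144, 190, 7, 26, 132], [146.9, 202.8]), ([219, 197, 17, 20, 207], [224.6, 206.4]), ([183, 227, 16, 6, 53], [188.8, 229.6])]
top white [([165, 173, 40, 5, 65], [182.6, 174.6]), ([169, 178, 14, 13, 133], [175.3, 183.7])]
top red [([342, 206, 14, 13, 140], [348.9, 212.3])]
top white [([330, 200, 2, 15, 16], [330.1, 206.6]), ([342, 200, 58, 50, 340], [387.9, 213.4]), ([372, 210, 14, 12, 131], [378.7, 214.9]), ([330, 245, 13, 5, 31], [334.3, 247.8]), ([354, 246, 4, 4, 6], [355.7, 247.2]), ([360, 248, 3, 2, 6], [361.0, 248.5])]
top blue [([329, 200, 66, 49, 2436], [361.7, 225.8])]
side red [([250, 191, 24, 27, 192], [265.3, 201.1]), ([220, 201, 18, 17, 217], [228.4, 209.7]), ([194, 263, 32, 15, 223], [209.4, 269.5])]
side white [([195, 220, 22, 23, 311], [203.3, 230.2]), ([201, 248, 6, 2, 7], [203.3, 248.7])]
side blue [([301, 130, 60, 45, 1402], [331.4, 152.3])]
side red [([310, 148, 13, 13, 102], [316.3, 154.7])]
((362.2673034667969, 224.2259521484375), (64.96755981445312, 43.854122161865234), 4.666858196258545)
[328.10718 243.43738] [ 0.4367 -0.1751  0.031 ]
[331.67523 199.72864] [ 0.5597 -0.1869  0.031 ]
[396.42743 205.01453] [ 0.5465 -0.3694  0.031 ]
[392.85938 248.72327] [ 0.4239 -0.3548  0.031 ]
```

View pics/ct.png

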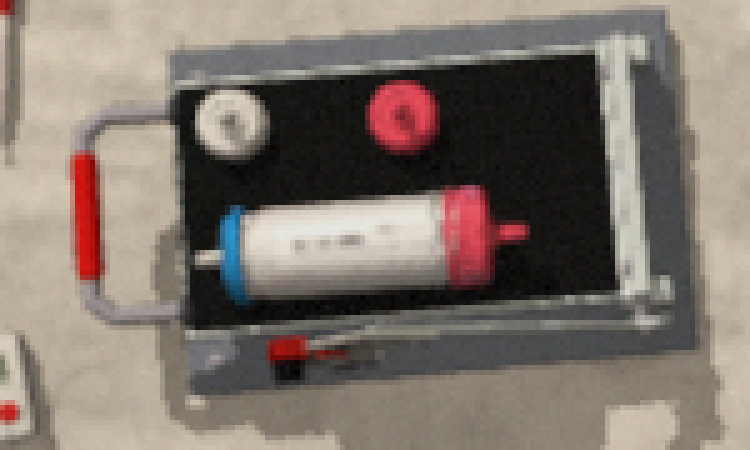

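View pics/cs.png

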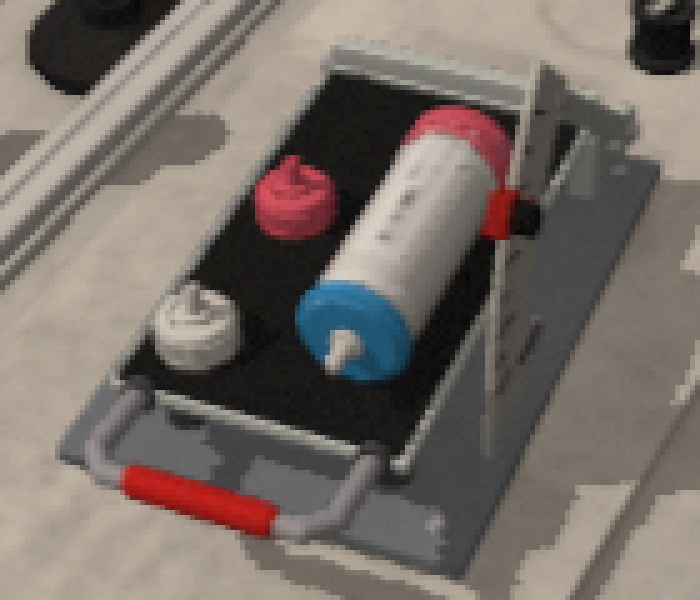

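The top crop shows the caps at full-frame pixels (176.4,184.6) white and (210.6,183.4) red. The handle bar is centred at (147.4,203.4) and the red index clamp at (187.4,230). In the side view the clamp is at (269.6,212.8).

```bash
cat >> h.py <<'E'
def go(p,yaw,z=None):
    """units (0.04 m) in tool axes + yaw change in 0.1 rad"""
    o=monitor.get_obs();from_=o["ee_pos"]
    from scipy.spatial.transform import Rotation as R
    A=R.from_euler("xyz",o["tcp_rot"],degrees=True);B=R.from_euler("xyz",[180,0,yaw],degrees=True)
    print("t",round(o["time"],2),"shift",(A.inv().apply(np.array(p)-from_)/0.04).round(2),"turn",((A.inv()*B).as_rotvec()/0.1).round(2))
E
python3 - <<'E'
from h import *
t=cv2.imread("pics/top0.png")[:,:,::-1].copy()
for nm,a,b in(("white",(176.2,184.4),(208.6,235)),("red",(210.5,183.4),(229,210)),("index",(187.4,230),(269.6,212.8)),("handle",(147.2,203.2),(209.8,269.7))):
    print(nm,tri(a,b), [plane("top",*a,z).round(4) for z in(.082,.066)])
print("side nozzle tops", plane("side",170+195/5,170+292/5,.099).round(4),plane("side",170+291/5,170+160/5,.099).round(4))
_,L=comps("top",t,"red",(135,185,160,225));p=np.argwhere(L>0)[:,::-1].astype(np.float32)
vx,vy,x0,y0=cv2.fitLine(p,cv2.DIST_L2,0,.01,.01).ravel()
A,B=plane("top",x0-vx*12,y0-vy*12,.067),plane("top",x0+vx*12,y0+vy*12,.067);print("bar yaw",np.degrees(np.arctan2((A-B)[1],(A-B)[0])),A,B)
for a,b in(((175,87),(598,50)),((187,328),(618,295))):
    A,B=[plane("top",130+q[0]/5,160+q[1]/5,.065) for q in(a,b)];d=A-B;print("board edge",A.round(4),B.round(4),"yaw",np.degrees(np.arctan2(-d[0],d[1])))
print("tray caps",plane("top",348.9,212.3,.02),plane("top",378.7,214.9,.02))
E
```

```text
white (array([0.59413772, 0.24768596, 0.07181568]), np.float64(0.004370230386308527)) [array([0.5904, 0.2448, 0.082 ]), array([0.5931, 0.2478, 0.066 ])]
red (array([0.59762167, 0.15330935, 0.07097807]), np.float64(0.0034245946694841335)) [array([0.5941, 0.1514, 0.082 ]), array([0.5969, 0.1531, 0.066 ])]
index (array([0.46464792, 0.19999124, 0.1504164 ]), np.float64(0.005074459910246664)) [array([0.4667, 0.21  , 0.082 ]), array([0.4677, 0.2126, 0.066 ])]
handle (array([0.54190048, 0.32689393, 0.06325383]), np.float64(0.0034438945571080358)) [array([0.538 , 0.3213, 0.082 ]), array([0.54  , 0.3254, 0.066 ])]
side nozzle tops [0.5893 0.2529 0.099 ] [0.5975 0.1569 0.099 ]
bar yaw 5.717401290667767 [0.5742947  0.32937498 0.067     ] [0.50810524 0.32274809 0.067     ]
board edge [0.6126 0.2798 0.065 ] [0.636  0.0456 0.065 ] yaw 5.685668032739848
board edge [0.4792 0.2677 0.065 ] [0.4996 0.033  0.065 ] yaw 4.98431999290578
tray caps [ 0.52564208 -0.2371883   0.02      ] [ 0.51910184 -0.32157993  0.02      ]
```

>>> {"api": "carry_out", "payload": {
  "targets": "0 0 -0.3 0 0 0.9 -0.1; 0 0 -0.3 0 0 0.9 -0.1; 0 0 0 0 0 0.8 -0.1; 0.5 -0.7 0 0 0 0 -0.1; 0.55 -0.75 0 0 0 0 -0.1; 0.55 -0.75 0 0 0 0 -0.1; 0.55 -0.75 0 0 0 0 -0.1; 0.55 -0.75 0 0 0 0 -0.1",
  "newtons": 25
}}

```text
time: 0.77
ee_pos: [0.2846, -0.357, 0.4283]
tcp_rot: [-180.0, 0.0, 5.3]
wrist_force: [0.7, -1.2, -0.6]
opening: 0.0381
grasp_force: 0.0
```

>>> {"api": "carry_out", "payload": {
  "targets": "0.55 -0.75 0 0 0 0 -0.1; 0.55 -0.75 0 0 0 0 -0.1; 0.55 -0.75 0 0 0 0 -0.1; 0.55 -0.75 0 0 0 0 -0.1; 0.55 -0.75 0 0 0 0 -0.1; 0.55 -0.75 0 0 0 0 -0.1; 0.55 -0.75 0 0 0 0 -0.1; 0.55 -0.75 0 0 0 0 -0.1"
}}

```text
time: 1.43
ee_pos: [0.4374, -0.1012, 0.4286]
tcp_rot: [180.0, 0.0, 5.4]
wrist_force: [0.6, -1.5, -0.3]
opening: 0.038
grasp_force: 0.0
```

>>> {"api": "carry_out", "payload": {
  "targets": "0.55 -0.75 0 0 0 0 -0.1; 0.55 -0.75 0 0 0 0 -0.1; 0.55 -0.75 0 0 0 0 -0.1; 0.55 -0.75 0 0 0 0 -0.1; 0.55 -0.75 0 0 0 0 -0.1; 0.55 -0.75 0 0 0 0 -0.1; 0.55 -0.75 0 0 0 0 -0.1; 0 0 0 0 0 0 -0.1"
}}

```text
time: 2.1
ee_pos: [0.5769, 0.0883, 0.4267]
tcp_rot: [-178.6, 0.1, 8.5]
wrist_force: [1.1, -0.4, 0.3]
opening: 0.0386
grasp_force: 0.0
```

```bash
python3 - <<'E'
from h import *
go([.595,.154,.40],5.4);go([.595,.154,.258],5.4);print(monitor.get_obs()["ee_pos"],monitor.get_obs()["tcp_rot"],monitor.get_obs()["opening"])
E
```

```text
t 2.1 shift [ 0.69 -1.54  0.7 ] turn [-0.25  0.03  0.54]
t 2.1 shift [ 0.7  -1.45  4.25] turn [-0.25  0.03  0.54]
[0.57685789 0.0882809  0.42668994] [-1.78568987e+02  1.35865062e-01  8.48525899e+00] 0.038619229810415275
```

>>> {"api": "carry_out", "payload": {
  "targets": "0 0 0 0 0 0 -0.1; 0 0 0 0 0 0 -0.1; 0 0 0 0 0 0 -0.1; 0 0 0 0 0 0 -0.1; 0 0 0 0 0 0 -0.1; 0 0 0 0 0 0 -0.1; 0 0 0 0 0 0 -0.1; 0 0 0 0 0 0 -0.1"
}}

```text
time: 2.77
ee_pos: [0.5741, 0.0853, 0.4293]
tcp_rot: [-178.6, -0.0, 8.3]
wrist_force: [-0.1, -0.6, -0.1]
opening: 0.0387
grasp_force: 0.0
```

```bash
python3 - <<'E'
from h import *
go([.595,.154,.40],5.4);o=monitor.get_obs();print(o)
im=camera("side");cv2.imwrite("pics/s1.png",im[:,:,::-1])
E
```

```text
t 2.77 shift [ 0.76 -1.61  0.77] turn [-0.24  0.01  0.5 ]
{'time': 2.7667, 'q': array([  8.19412804,   9.92067948,  18.30575553,  98.38167529,
         1.36219627, 179.94374452]), 'qd': array([ 0.05346725,  0.31722469,  0.04047481, -0.04415132,  0.05106209,
       -0.00777873]), 'joint_efforts': array([-6.11228566e-02, -5.70761347e+01,  4.59860158e+01,  7.91805127e-03,
        7.53998011e-02,  3.72509362e-05]), 'ee_pos': array([0.57407854, 0.08534631, 0.42931816]), 'tcp_rot': array([-1.78637808e+02, -4.73809776e-03,  8.25036762e+00]), 'wrist_force': array([-0.13177478, -0.60896523, -0.06300792]), 'torque': array([0.0121378 , 0.01617332, 0.0164619 ]), 'grasp_force': 0.0, 'opening': 0.03866660565576292}
```

>>> {"api": "carry_out", "payload": {
  "targets": "0 0 0 0 0 -1 -0.1; 0 0 0 0 0 -1 -0.1; 0 0 0 0 0 -1 -0.1; 0 0 0 0 0 -1 -0.1; 0 0 0 0 0 -1 -0.1; 0 0 0 0 0 -1 -0.1; 0 0 0 0 0 -1 -0.1; 0 0 0 0 0 -1 -0.1"
}}

```text
time: 3.48
ee_pos: [0.5742, 0.0855, 0.4291]
tcp_rot: [-179.0, -1.0, 54.4]
wrist_force: [0.7, 0.8, -0.7]
opening: 0.0382
grasp_force: 0.0
```

>>> {"api": "carry_out", "payload": {
  "targets": "0 0 0 0 0 -1 -0.1; 0 0 0 0 0 -1 -0.1; 0 0 0 0 0 -1 -0.1; 0 0 0 0 0 -1 -0.1; 0 0 0 0 0 -1 -0.1; 0 0 0 0 0 -1 -0.1; 0 0 0 0 0 -1 -0.1; 0 0 0 0 0 -1 -0.1"
}}

```text
time: 4.15
ee_pos: [0.5742, 0.0855, 0.4291]
tcp_rot: [180.0, -1.4, 100.2]
wrist_force: [-1.0, 0.7, 0.3]
opening: 0.0385
grasp_force: 0.0
```

>>> {"api": "carry_out", "payload": {
  "targets": "0 0 0 0 0 -1 -0.1; 0 0 0 0 0 -1 -0.1; 0 0 0 0 0 -1 -0.1; 0 0 0 0 0 -1 -0.1; 0 0 0 0 0 -1 -0.1; 0 0 0 0 0 -1 -0.1; 0 0 0 0 0 -1 -0.1; 0 0 0 0 0 -1 -0.1"
}}

```text
time: 4.82
ee_pos: [0.5742, 0.0855, 0.4291]
tcp_rot: [179.0, -0.9, 146.1]
wrist_force: [0.5, 0.2, 0.3]
opening: 0.0382
grasp_force: 0.0
```

>>> {"api": "carry_out", "payload": {
  "targets": "0 0 0 0 0 -1 -0.1; 0 0 0 0 0 -1 -0.1; 0 0 0 0 0 -1 -0.1; 0 0 0 0 0 -1 -0.1; 0 0 0 0 0 -1 -0.1; 0 0 0 0 0 -0.9 -0.1; 0 0 0 0 0 -0.9 -0.1; 0 0 0 0 0 0 -0.1"
}}

```text
time: 5.48
ee_pos: [0.5742, 0.0855, 0.4291]
tcp_rot: [178.6, -0.1, -175.0]
wrist_force: [-0.1, 0.1, -0.8]
opening: 0.0384
grasp_force: 0.0
```

```bash
python3 - <<'E'
from h import *
go([.595,.154,.40],185.4);o=monitor.get_obs();print(o["q"],o["ee_pos"],o["tcp_rot"])
E
```

```text
t 5.48 shift [-0.67  1.64  0.77] turn [ 0.24 -0.02 -0.07]
[ 8.21150646  9.9520477  18.31752048 98.38220776  1.36287467  3.2407338 ] [0.57422535 0.08554669 0.42910471] [ 1.78640250e+02 -9.37460966e-02 -1.75028314e+02]
```

>>> {"api": "carry_out", "payload": {
  "targets": "0 0 0 0.24 -0.02 -0.07 -0.1; -0.34 0.83 0 0 0 0 -0.1; -0.34 0.83 0.2 0 0 0 -0.1; 0 0 0.7 0 0 0 -0.1; 0 0 0.7 0 0 0 -0.1; 0 0 0.7 0 0 0 -0.1; 0 0 0.7 0 0 0 -0.1; 0 0 0 0 0 0 -0.1"
}}

```text
time: 6.15
ee_pos: [0.5944, 0.154, 0.303]
tcp_rot: [-179.8, -0.4, -175.0]
wrist_force: [-1.5, -1.3, -0.6]
opening: 0.0385
grasp_force: 0.0
```

```bash
python3 - <<'E'
from h import *
go([.595,.154,.258],185.4)
s=camera("side");t=camera("top")
a=np.hstack([cv2.resize(s[150:270,170:270],None,fx=4,fy=4,interpolation=3),cv2.resize(t[140:240,170:265],(380,480),interpolation=3)])
cv2.imwrite("pics/p2.png",a[:,:,::-1])
E
```

```text
t 6.15 shift [-0.02  0.    1.12] turn [-0.03 -0.08 -0.07]
```

View pics/p2.png

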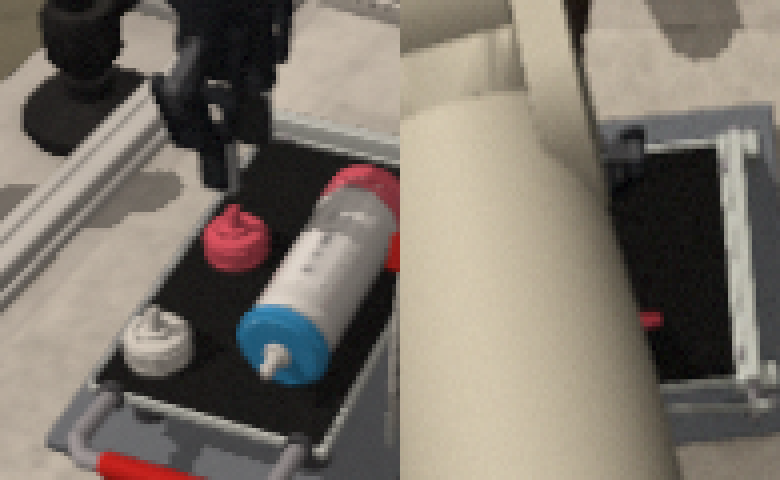

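The left half shows the fingertips straight above the red cap's nozzle (235,205 in the crop), with everything else clear. Descending to grip the nozzle.

>>> {"api": "carry_out", "payload": {
  "targets": "0 0 0.4 0 -0.08 -0.07 -0.1; 0 0 0.4 0 0 0 -0.1; 0 0 0.3 0 0 0 -0.1; 0 0 0 0 0 0 -0.1; 0 0 0 0 0 0 -1; 0 0 0 0 0 0 -1; 0 0 0 0 0 0 -1; 0 0 0 0 0 0 -1",
  "newtons": 25
}}

```text
time: 6.92
ee_pos: [0.596, 0.1541, 0.2667]
tcp_rot: [-180.0, 0.6, -174.5]
wrist_force: [-1.1, -2.0, 6.6]
opening: 0.0133
grasp_force: 24.7
```

>>> {"api": "carry_out", "payload": {
  "targets": "0 0 0 0 0 0 -1; 0 0 0 0 0 0 -1; 0 0 -0.2 0 0 0 -1; 0 0 -0.4 0 0 0 -1; 0 0 -0.6 0 0 0 -1; 0 0 -0.6 0 0 0 -1; 0 0 -0.6 0 0 0 -1; 0 0 0 0 0 0 -1"
}}

```text
time: 7.58
ee_pos: [0.595, 0.1541, 0.3671]
tcp_rot: [179.9, 0.9, -174.5]
wrist_force: [0.2, 0.7, 0.7]
opening: 0.0136
grasp_force: 24.4
```

>>> {"api": "carry_out", "payload": {
  "targets": "0 0 -0.6 0 0 0 -1; 0.15 -0.37 -0.6 0 0 0 -1; 0.33 -0.78 0 0 0 0 -1; 0.33 -0.78 0 0 0 0 -1; 0.33 -0.78 0 0 0 0 -1; 0.33 -0.78 0 0 0 0 -1; 0.33 -0.78 0 0 0 0 -1; 0.33 -0.78 0 0 0 0 -1"
}}

```text
time: 8.25
ee_pos: [0.5283, -0.0566, 0.4088]
tcp_rot: [-180.0, 0.5, -174.4]
wrist_force: [0.4, 0.5, 0.3]
opening: 0.0135
grasp_force: 24.4
```

>>> {"api": "carry_out", "payload": {
  "targets": "0.33 -0.78 0 0 0 0 -1; 0.33 -0.78 0 0 0 0 -1; 0.33 -0.78 0 0 0 0 -1; 0.33 -0.78 0 0 0 0 -1; 0.33 -0.78 0 0 0 0 -1; 0.15 -0.4 0.6 0 0 0 -1; 0 0 0.6 0 0 0 -1; 0 0 0 0 0 0 -1"
}}

```text
time: 8.92
ee_pos: [0.4735, -0.2342, 0.3558]
tcp_rot: [179.8, 0.2, -174.6]
wrist_force: [-0.9, -0.1, -1.2]
opening: 0.0137
grasp_force: 24.4
```

```bash
python3 - <<'E'
from h import *
o=monitor.get_obs();print(o["ee_pos"],o["opening"],o["grasp_force"]);go([.4743,-.2343,.23],176)
s=camera("side");t=camera("top")
a=np.hstack([cv2.resize(s[70:190,270:370],None,fx=4,fy=4,interpolation=3),cv2.resize(t[180:270,315:405],(380,480),interpolation=3)])
cv2.imwrite("pics/p3.png",a[:,:,::-1])
E
```

```text
[ 0.47354135 -0.23422904  0.35578821] 0.013707495880608557 24.446925222873688
t 8.92 shift [-0.01 -0.01  3.14] turn [0.03 0.03 1.64]
```

View pics/p3.png

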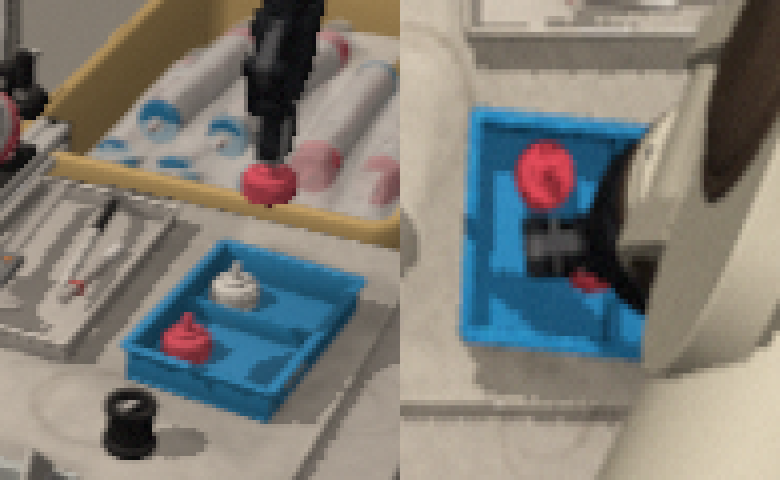

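The left half shows the red cap held upright (270,185 in the crop), above the larger compartment's free part. Lowering.

>>> {"api": "carry_out", "payload": {
  "targets": "0 0 0.5 0 0 0.8 -1; 0 0 0.7 0 0 0.8 -1; 0 0 0.7 0 0 0 -1; 0 0 0.7 0 0 0 -1; 0 0 0.5 0 0 0 -1; 0 0 0.3 0 0 0 -1; 0 0 0.2 0 0 0 -1; 0 0 0 0 0 0 -1"
}}

```text
time: 9.68
ee_pos: [0.476, -0.2329, 0.2159]
tcp_rot: [179.9, 0.5, 176.4]
wrist_force: [-0.2, 0.1, 0.0]
opening: 0.0133
grasp_force: 24.5
```

>>> {"api": "carry_out", "payload": {
  "targets": "0 0 0.05 0 0 0 -1; 0 0 0 0 0 0 -1; 0 0 0 0 0 0 -0.2; 0 0 0 0 0 0 -0.2; 0 0 0 0 0 0 -0.2; 0 0 -0.4 0 0 0 -0.2; 0 0 -0.8 0 0 0 -0.2; 0 0 -0.8 0 0 0 -0.1"
}}

```text
time: 10.35
ee_pos: [0.4746, -0.2332, 0.2942]
tcp_rot: [179.9, 0.4, 176.4]
wrist_force: [-0.1, -0.4, 0.3]
opening: 0.0383
grasp_force: 0.0
```

>>> {"api": "carry_out", "payload": {
  "targets": "0 0 -0.8 0 0 0 -0.1; 0 0 -0.8 0 0 0 -0.1; 0 0 -0.8 0 0 0 -0.1; 0 0 -0.7 0 0 -0.8 -0.1; 0 0 0 0 0 -0.8 -0.1; 0 0 0 0 0 0 -0.1; 0 0 0 0 0 0 -0.1; 0 0 0 0 0 0 -0.1"
}}

```text
time: 11.02
ee_pos: [0.4739, -0.2334, 0.4168]
tcp_rot: [180.0, 0.4, -174.6]
wrist_force: [-0.3, 0.0, 0.5]
opening: 0.0382
grasp_force: 0.0
```

```bash
python3 - <<'E'
from h import *
go([.590,.249,.42],185.4)
t=camera("top");s=camera("side")
for k in("red","white"):print(comps("top",t,k,(325,195,400,255),40)[0],comps("side",s,k,(295,120,370,180),25)[0])
a=np.hstack([cv2.resize(s[70:190,270:370],None,fx=4,fy=4,interpolation=3),cv2.resize(t[180:270,315:405],(380,480),interpolation=3)])
cv2.imwrite("pics/p4.png",a[:,:,::-1])
E
```

```text
t 11.02 shift [-4.02 11.73 -0.04] turn [ 0.01  0.07 -0.  ]
[([342, 206, 14, 13, 137], [348.9, 212.2]), ([341, 224, 14, 13, 112], [346.9, 230.3])] [([310, 148, 13, 13, 102], [316.2, 154.7]), ([325, 153, 13, 13, 101], [331.1, 159.7])]
[([325, 195, 74, 60, 1087], [354.5, 216.0]), ([381, 250, 19, 5, 59], [392.1, 252.2])] [([295, 120, 75, 60, 774], [329.5, 136.7]), ([343, 120, 27, 5, 75], [358.1, 121.4]), ([295, 123, 8, 13, 63], [298.2, 128.5]), ([323, 135, 11, 11, 68], [327.8, 140.9]), ([354, 161, 16, 19, 211], [363.3, 171.8]), ([307, 167, 49, 13, 274], [327.3, 174.9])]
```

>>> {"api": "carry_out", "payload": {
  "targets": "-0.25 0.73 0 0 0 0 -0.1; -0.25 0.73 0 0 0 0 -0.1; -0.25 0.73 0 0 0 0 -0.1; -0.25 0.73 0 0 0 0 -0.1; -0.25 0.73 0 0 0 0 -0.1; -0.25 0.73 0 0 0 0 -0.1; -0.25 0.73 0 0 0 0 -0.1; -0.25 0.73 0 0 0 0 -0.1"
}}

```text
time: 11.78
ee_pos: [0.5311, 0.0084, 0.4178]
tcp_rot: [-180.0, 0.4, -174.5]
wrist_force: [-0.4, -0.4, -0.1]
opening: 0.0382
grasp_force: 0.0
```

>>> {"api": "carry_out", "payload": {
  "targets": "-0.25 0.73 0 0 0 0 -0.1; -0.25 0.73 0 0 0 0 -0.1; -0.25 0.73 0 0 0 0 -0.1; -0.25 0.73 0 0 0 0 -0.1; -0.25 0.73 0 0 0 0 -0.1; -0.25 0.73 0 0 0 0 -0.1; -0.25 0.73 0 0 0 0 -0.1; -0.25 0.73 0 0 0 0 -0.1"
}}

```text
time: 12.45
ee_pos: [0.5882, 0.2486, 0.4182]
tcp_rot: [-180.0, 0.4, -174.5]
wrist_force: [0.8, -1.0, 0.6]
opening: 0.0384
grasp_force: 0.0
```

>>> {"api": "carry_out", "payload": {
  "targets": "0 0 0.6 0 0 0 -0.1; 0 0 0.6 0 0 0 -0.1; 0 0 0.6 0 0 0 -0.1; 0 0 0.6 0 0 0 -0.1; 0 0 0.4 0 0 0 -0.1; 0 0 0.2 0 0 0 -0.1; 0 0 0 0 0 0 -0.1; 0 0 0 0 0 0 -0.1"
}}

```text
time: 13.12
ee_pos: [0.5891, 0.2471, 0.2993]
tcp_rot: [-180.0, 0.5, -174.5]
wrist_force: [-0.3, -0.2, -0.3]
opening: 0.0384
grasp_force: 0.0
```

```bash
python3 - <<'E'
from h import *
go([.590,.249,.266],185.4);print(monitor.get_obs()["ee_pos"])
s=camera("side")
cv2.imwrite("pics/p5.png",cv2.resize(s[170:290,150:290],None,fx=5,fy=5,interpolation=3)[:,:,::-1])
E
```

```text
t 13.12 shift [-0.02  0.05  0.83] turn [-0.    0.08  0.02]
[0.58911663 0.24709152 0.29926036]
```

View pics/p5.png

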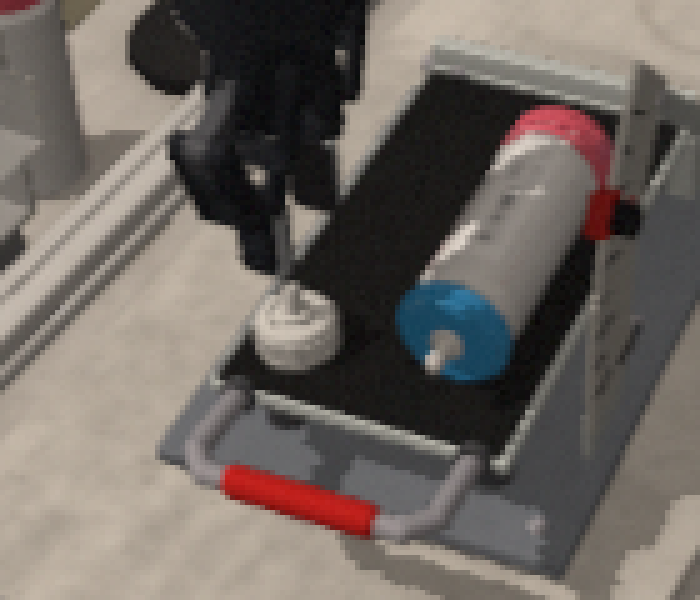

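The fingers stand over the white cap's nozzle (290,295 in the crop) and the red cap is off the board. Gripping now.

>>> {"api": "carry_out", "payload": {
  "targets": "0 0.05 0.4 0 0 0 -0.1; 0 0 0.3 0 0 0 -0.1; 0 0 0.12 0 0 0 -0.1; 0 0 0 0 0 0 -0.1; 0 0 0 0 0 0 -1; 0 0 0 0 0 0 -1; 0 0 0 0 0 0 -1; 0 0 0 0 0 0 -1"
}}

```text
time: 13.83
ee_pos: [0.5894, 0.2491, 0.2671]
tcp_rot: [-180.0, 0.5, -174.5]
wrist_force: [-0.1, -1.5, 2.9]
opening: 0.0135
grasp_force: 24.5
```

>>> {"api": "carry_out", "payload": {
  "targets": "0 0 0 0 0 0 -1; 0 0 0 0 0 0 -1; 0 0 -0.2 0 0 0 -1; 0 0 -0.4 0 0 0 -1; 0 0 -0.8 0 0 0 -1; 0 0 -0.8 0 0 0 -1; 0 0 -0.8 0 0 0 -1; 0 0 -0.8 0 0 0 -1"
}}

```text
time: 14.5
ee_pos: [0.5875, 0.2489, 0.4202]
tcp_rot: [-180.0, 0.5, -174.5]
wrist_force: [0.7, -0.6, -0.5]
opening: 0.0136
grasp_force: 24.4
```

```bash
python3 - <<'E'
from h import *
go([.4684,-.3171,.42],185.4)
s=camera("side");print(comps("side",s,"white",(150,150,280,260),40)[0], comps("side",s,"white",(195,225,225,250),40)[0])
E
```

```text
t 14.5 shift [  4.33 -13.8   -0.03] turn [-0.    0.08  0.03]
[([150, 150, 88, 95, 1634], [184.5, 189.9]), ([212, 150, 32, 31, 62], [227.5, 165.0]), ([150, 150, 130, 110, 3885], [215.9, 202.5]), ([150, 196, 8, 10, 46], [152.4, 199.6]), ([234, 197, 32, 33, 473], [250.4, 212.1]), ([201, 248, 40, 12, 79], [220.3, 254.0])] [([195, 225, 11, 16, 98], [198.4, 230.2])]
```

>>> {"api": "carry_out", "payload": {
  "targets": "0.27 -0.86 0 0 0 0 -1; 0.27 -0.86 0 0 0 0 -1; 0.27 -0.86 0 0 0 0 -1; 0.27 -0.86 0 0 0 0 -1; 0.27 -0.86 0 0 0 0 -1; 0.27 -0.86 0 0 0 0 -1; 0.27 -0.86 0 0 0 0 -1; 0.27 -0.86 0 0 0 0 -1"
}}

```text
time: 15.22
ee_pos: [0.5277, -0.0347, 0.418]
tcp_rot: [-180.0, 0.5, -174.4]
wrist_force: [0.9, 0.0, -0.6]
opening: 0.0135
grasp_force: 24.4
```

>>> {"api": "carry_out", "payload": {
  "targets": "0.27 -0.86 0 0 0 0 -1; 0.27 -0.86 0 0 0 0 -1; 0.27 -0.86 0 0 0 0 -1; 0.27 -0.86 0 0 0 0 -1; 0.27 -0.86 0 0 0 0 -1; 0.27 -0.86 0 0 0 0 -1; 0.27 -0.86 0 0 0 0 -1; 0.27 -0.86 0 0 0 0 -1"
}}

```text
time: 15.88
ee_pos: [0.4683, -0.317, 0.4173]
tcp_rot: [-180.0, 0.5, -174.5]
wrist_force: [0.6, 0.0, -0.6]
opening: 0.0132
grasp_force: 24.4
```

>>> {"api": "carry_out", "payload": {
  "targets": "0 0 0.4 0 0 0.8 -1; 0 0 0.7 0 0 0.8 -1; 0 0 0.7 0 0 0 -1; 0 0 0.7 0 0 0 -1; 0 0 0.5 0 0 0 -1; 0 0 0.3 0 0 0 -1; 0 0 0 0 0 0 -1; 0 0 0 0 0 0 -1"
}}

```text
time: 16.55
ee_pos: [0.4703, -0.3153, 0.2855]
tcp_rot: [179.9, 0.5, 176.4]
wrist_force: [1.2, -0.5, 0.1]
opening: 0.0131
grasp_force: 24.4
```

```bash
python3 - <<'E'
from h import *
go([.4684,-.3171,.211],176)
s=camera("side");t=camera("top")
a=np.hstack([cv2.resize(s[70:190,270:370],None,fx=4,fy=4,interpolation=3),cv2.resize(t[180:270,315:405],(380,480),interpolation=3)])
cv2.imwrite("pics/p6.png",a[:,:,::-1])
E
```

```text
t 16.55 shift [ 0.06 -0.05  1.86] turn [0.01 0.08 0.07]
```

View pics/p6.png

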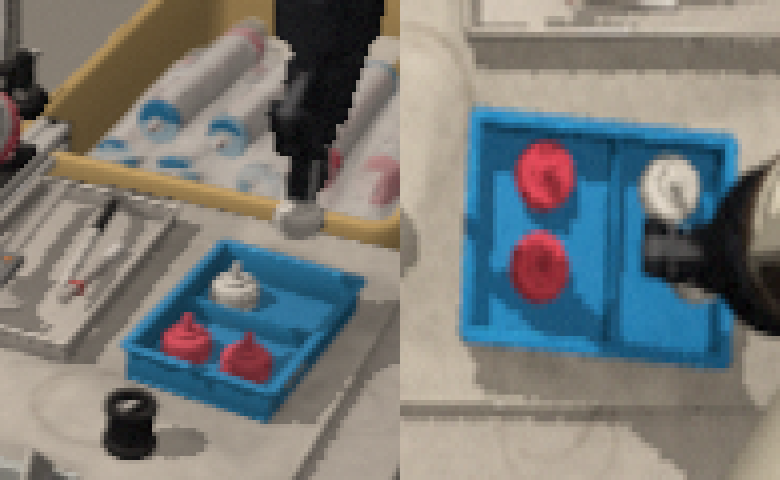

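The red cap stands in the large compartment (540,267). The white cap is held upright over the small compartment, just short of the middle of its free part. Lowering and releasing.

>>> {"api": "carry_out", "payload": {
  "targets": "0.06 -0.05 0.5 0 0 0 -1; 0 0 0.5 0 0 0 -1; 0 0 0.4 0 0 0 -1; 0 0 0.3 0 0 0 -1; 0 0 0.1 0 0 0 -1; 0 0 0 0 0 0 -1; 0 0 0 0 0 0 -0.4; 0 0 0 0 0 0 -0.4"
}}

```text
time: 17.32
ee_pos: [0.4687, -0.3175, 0.2144]
tcp_rot: [180.0, 0.6, 176.4]
wrist_force: [0.5, 0.5, 1.0]
opening: 0.0256
grasp_force: 0.0
```

>>> {"api": "carry_out", "payload": {
  "targets": "0 0 0 0 0 0 -0.4; 0 0 -0.4 0 0 0 -0.4; 0 0 -0.8 0 0 0 -0.4; 0 0 -0.8 0 0 0 -0.4; 0 0 -0.8 0 0 0 -0.1; 0 0 -0.8 0 0 0 -0.1; 0 0 -0.8 0 0 -0.8 -0.1; 0 0 -0.8 0 0 -0.8 -0.1"
}}

```text
time: 17.98
ee_pos: [0.4662, -0.3171, 0.4235]
tcp_rot: [-179.9, 0.5, -174.3]
wrist_force: [0.4, 0.1, 0.1]
opening: 0.0381
grasp_force: 0.0
```

```bash
python3 - <<'E'
from h import *
go([.541,.3265,.42],185.4)
t=camera("top");s=camera("side")
a=np.hstack([cv2.resize(s[70:190,270:370],None,fx=4,fy=4,interpolation=3),cv2.resize(t[180:270,315:405],(380,480),interpolation=3)])
cv2.imwrite("pics/p7.png",a[:,:,::-1])
E
```

```text
t 17.98 shift [-3.47 15.82  0.1 ] turn [-0.01  0.09  0.06]
```

View pics/p7.png

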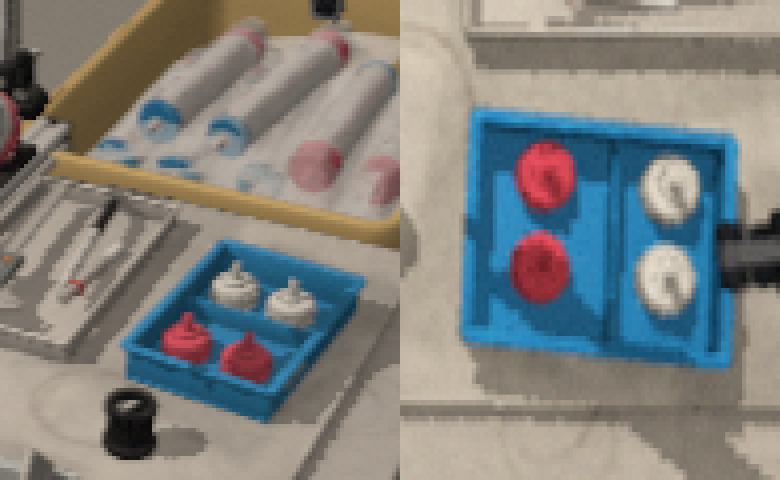

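All four caps stand upright in the tray, red pair left of the divider and white pair right. Now the handle.

>>> {"api": "carry_out", "payload": {
  "targets": "-0.19 0.88 0 0 0.09 0.05 0; -0.19 0.88 0 0 0 0 0; -0.19 0.88 0 0 0 0 0; -0.19 0.88 0 0 0 0 0; -0.19 0.88 0 0 0 0 0; -0.19 0.88 0 0 0 0 0; -0.19 0.88 0 0 0 0 0; -0.19 0.88 0 0 0 0 0"
}}

```text
time: 18.75
ee_pos: [0.5008, -0.0296, 0.4213]
tcp_rot: [-180.0, 0.0, -174.8]
wrist_force: [0.1, -0.1, -0.8]
opening: 0.0426
grasp_force: 0.0
```

>>> {"api": "carry_out", "payload": {
  "targets": "-0.19 0.88 0 0 0 0 0; -0.19 0.88 0 0 0 0 0; -0.19 0.88 0 0 0 0 0; -0.19 0.88 0 0 0 0 0; -0.19 0.88 0 0 0 0 0; -0.19 0.88 0 0 0 0 0; -0.19 0.88 0 0 0 0 0; -0.19 0.88 0 0 0 0 0"
}}

```text
time: 19.42
ee_pos: [0.5357, 0.2565, 0.4211]
tcp_rot: [-180.0, 0.0, -174.8]
wrist_force: [0.6, -0.5, 0.4]
opening: 0.0427
grasp_force: 0.0
```

>>> {"api": "carry_out", "payload": {
  "targets": "-0.19 0.88 0 0 0 0 0; -0.19 0.87 0 0 0 0 0; 0 0 0.5 0 0 0 0; 0 0 0.7 0 0 0 0; 0 0 0.7 0 0 0 0; 0 0 0.6 0 0 0 0; 0 0 0.2 0 0 0 0; 0 0 0 0 0 0 0"
}}

```text
time: 20.08
ee_pos: [0.5442, 0.3255, 0.3107]
tcp_rot: [-179.9, -0.2, -174.8]
wrist_force: [0.3, -1.0, 0.1]
opening: 0.0427
grasp_force: 0.0
```

```bash
python3 - <<'E'
from h import *
print(monitor.get_obs()["q"].round(1));go([.541,.326,.221],185.4)
s=camera("side")
cv2.imwrite("pics/p8.png",cv2.resize(s[170:290,150:290],None,fx=5,fy=5,interpolation=3)[:,:,::-1])
E
```

```text
[30.9 15.9 12.2 86.6  0.  25.6]
t 20.08 shift [0.07 0.02 2.24] turn [-0.02 -0.04 -0.03]
```

View pics/p8.png

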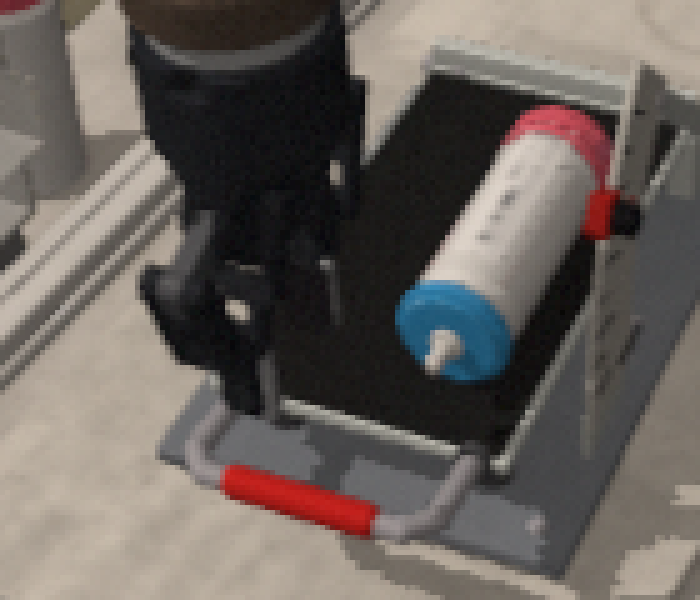

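The fingertips are at (255,400) and (325,310) in the crop, with the red grip at (300,500). I'll check them against the projection before going down.

```bash
python3 - <<'E'
from h import *
for dy in(-.028,-.021,0,.021,.028):
    p=proj("side",np.array([.5442,.3255+dy,.3107-.166]));print(dy,(np.array(p)-[150,170])*5)
p=proj("side",np.array([.541,.326,.064]));print((np.array(p)-[150,170])*5)
E
```

```text
-0.028 [319.37286826 311.72946616]
-0.021 [310.05852197 322.63334356]
0 [281.49868864 356.0670287 ]
0.021 [251.97732347 390.626335  ]
0.028 [241.91475453 402.40612229]
[305.9156266  497.28175894]
```

The projections agree with the picture: fingers about (315,315) and (245,400), bar (306,497). Descending and gripping.

>>> {"api": "carry_out", "payload": {
  "targets": "0.07 0.02 0.5 0 0 0 0; 0 0 0.5 0 0 0 0; 0 0 0.5 0 0 0 0; 0 0 0.4 0 0 0 0; 0 0 0.25 0 0 0 0; 0 0 0.1 0 0 0 0; 0 0 0 0 0 0 0; 0 0 0 0 0 0 0"
}}

```text
time: 20.8
ee_pos: [0.5421, 0.3264, 0.2244]
tcp_rot: [180.0, 0.1, -174.8]
wrist_force: [0.8, 0.1, -0.1]
opening: 0.0426
grasp_force: 0.0
```

>>> {"api": "carry_out", "payload": {
  "targets": "0 0 0 0 0 0 -0.4; 0 0 0 0 0 0 -0.6; 0 0 0 0 0 0 -0.8; 0 0 0 0 0 0 -1; 0 0 0 0 0 0 -1; 0 0 0 0 0 0 -1; 0 0 0 0 0 0 -1; 0 0 0 0 0 0 -1",
  "newtons": 45
}}

```text
time: 21.47
ee_pos: [0.5418, 0.3271, 0.2242]
tcp_rot: [179.9, 0.1, -174.7]
wrist_force: [-0.1, 5.1, 4.6]
opening: 0.0136
grasp_force: 43.9
```

>>> {"api": "carry_out", "payload": {
  "targets": "0 0 -0.07 0 0 0 -1; 0 0 -0.11 0 0 0 -1; 0 -0.01 -0.15 0 0 0 -1; 0 -0.01 -0.15 0 0 0 -1; 0 -0.015 -0.15 0 0 0 -1; 0 -0.02 -0.15 0 0 0 -1; 0 -0.02 -0.15 0 0 0 -1; 0 -0.02 -0.15 0 0 0 -1"
}}

```text
time: 22.13
ee_pos: [0.5423, 0.3234, 0.2666]
tcp_rot: [179.9, 0.0, -174.7]
wrist_force: [2.5, 6.8, -4.0]
opening: 0.0134
grasp_force: 43.8
```

```bash
python3 - <<'E'
from h import *
o=monitor.get_obs();print(o["ee_pos"],np.arcsin((o["ee_pos"][2]-.2242)/.3))
s=camera("side");print(comps("side",s,"red",(180,180,300,290))[0])
cv2.imwrite("pics/p9.png",cv2.resize(s[170:290,150:290],None,fx=5,fy=5,interpolation=3)[:,:,::-1])
E
```

```text
[0.54228043 0.32341673 0.26655589] 0.14165961258273696
[([252, 186, 21, 17, 99], [265.5, 190.9]), ([266, 207, 8, 11, 60], [269.3, 212.2]), ([212, 252, 13, 10, 93], [217.6, 256.8])]
```

View pics/p9.png

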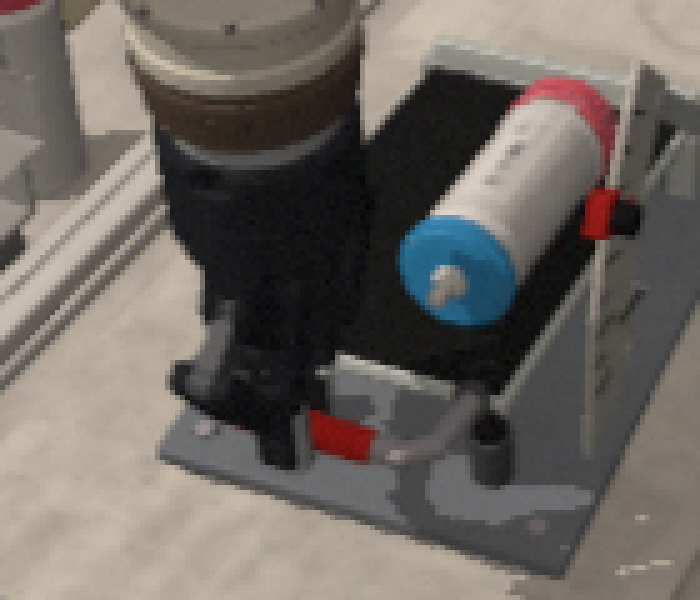

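The board is rising with the pack still in place. The red clamp is at (597,212) in the crop. Refining the index angle by putting both rays on the quadrant plane.

```bash
python3 - <<'E'
from h import *
yw=np.radians(5.4);X=np.array([np.cos(yw),np.sin(yw),0]);Y=np.array([-np.sin(yw),np.cos(yw),0])
H=np.array([.5415,.3265,0])-.3*Y+[0,0,.058];print(H)
for n,u,v in(("top",187.4,230),("side",269.4,212.4)):
    for xo in(-.085,-.09,-.096):
        o,d=ray(n,u,v);p=o+d*((xo-(o-H)@X)/(d@X))-H;print(n,xo,"ang",np.arctan2(p[2],p@Y).round(3),"r",np.hypot(p[2],p@Y).round(4))
E
```

```text
[0.56973249 0.02783141 0.058     ]
top -0.085 ang 0.095 r 0.1928
top -0.09 ang 0.42 r 0.1996
top -0.096 ang 0.745 r 0.232
side -0.085 ang 0.473 r 0.2028
side -0.09 ang 0.495 r 0.2197
side -0.096 ang 0.518 r 0.24
```

>>> {"api": "carry_out", "payload": {
  "targets": "0 -0.02 -0.15 0 0 0 -1; 0 -0.025 -0.15 0 0 0 -1; 0 -0.03 -0.15 0 0 0 -1; 0 -0.03 -0.15 0 0 0 -1; 0 -0.035 -0.15 0 0 0 -1; 0 -0.04 -0.15 0 0 0 -1; 0 -0.04 -0.15 0 0 0 -1; 0 -0.04 -0.15 0 0 0 -1"
}}

```text
time: 22.85
ee_pos: [0.5434, 0.3125, 0.3143]
tcp_rot: [180.0, 0.0, -174.7]
wrist_force: [3.5, 3.4, -4.5]
opening: 0.0128
grasp_force: 43.9
```

>>> {"api": "carry_out", "payload": {
  "targets": "0 -0.05 -0.14 0 0 0 -1; 0 -0.05 -0.14 0 0 0 -1; 0 -0.06 -0.14 0 0 0 -1; 0 -0.06 -0.14 0 0 0 -1; 0 -0.06 -0.13 0 0 0 -1; 0 -0.05 -0.1 0 0 0 -1; 0 -0.03 -0.06 0 0 0 -1; 0 0 0 0 0 0 -1"
}}

```text
time: 23.52
ee_pos: [0.5446, 0.2985, 0.3492]
tcp_rot: [179.8, 0.1, -174.7]
wrist_force: [3.3, 7.4, -0.8]
opening: 0.013
grasp_force: 44.0
```

```bash
python3 - <<'E'
from h import *
go([.545,.2918,.3599],185.4);o=monitor.get_obs();print(o["ee_pos"])
yw=np.radians(5.4);X=np.array([np.cos(yw),np.sin(yw),0]);Y=np.array([-np.sin(yw),np.cos(yw),0]);H=np.array([.5697,.0278,.058])
s=camera("side");t=camera("top")
print(comps("side",s,"red",(235,160,300,290))[0]);print(comps("top",t,"red",(130,160,270,245))[0])
for a in(.40,.44,.472,.50):
    for r in(.173,.205):
        p=H-.0915*X+r*(np.cos(a)*Y+np.sin(a)*np.array([0,0,1]));print(a,r,"side",np.round(proj("side",p),1),"top",np.round(proj("top",p),1))
g=cv2.cvtColor(t,cv2.COLOR_RGB2GRAY);print(g[224:238,176:216:1])
E
```

```text
t 23.52 shift [ 0.01 -0.17 -0.27] turn [ 0.03  0.02 -0.02]
[0.544648   0.29848905 0.34922035]
[([264, 174, 12, 15, 48], [271.3, 179.7]), ([267, 208, 7, 10, 50], [269.6, 212.3])]
[([130, 160, 3, 3, 9], [131.0, 161.0]), ([227, 194, 16, 21, 179], [233.9, 204.2]), ([144, 199, 6, 11, 62], [146.6, 204.0]), ([184, 228, 15, 4, 43], [189.6, 229.8])]
0.4 0.173 side [275.8 215.7] top [197.2 230.2]
0.4 0.205 side [270.9 220.1] top [185.  230.9]
0.44 0.173 side [276.3 212.7] top [197.9 230. ]
0.44 0.205 side [271.5 216.4] top [185.8 230.6]
0.472 0.173 side [276.7 210.3] top [198.6 229.7]
0.472 0.205 side [272.  213.4] top [186.6 230.3]
0.5 0.173 side [277.1 208.1] top [199.3 229.6]
0.5 0.205 side [272.4 210.8] top [187.3 230.1]
[[104 106 101  77  60  63  69  68  65  68  82 103 115 115 115 110 114 110
  111 115 114  93  75  72  75  73  74  74  75  81  90 104 101  88  89  90
   89  92  94 100]
 [112 112 113  92  72  67  69  71  72  71  72  98 114 112 113 110 116 114
  116 112 115  93  75  75  76  70  96 131 143 125 119 128 122 121 120 117
  118 122 123 127]
 [115 113 112 106  85  71  72  74  75  74
[... 1263 characters left out ...]
  74  76  79
   80  77  76  77]
 [118 114 115 112 113 118 116 119  85  29   9  10   6  10  39  62  77  73
   74  74  70  72  73  74  73  73  73  77  73  73  74  73  73  72  69  68
   68  77  77  81]
 [117 116 115 111 114 118 114 117  87  34   8  14   3  15  37  66  71  71
   73  75  69  70  69  67  68  67  70  75  82  80  77  73  86  90  99 112
  111 114 110 114]
 [117 114 117 119 117 118 117 117 101  73  49  57  57  56  57  69  71  70
   71  77  74  82  88 100 109 110 113 116 114 116 115 115 116 119 126 130
  130 130 133 132]
 [100  93  91  89  90  89  91  92  91  78  78  86  86  91 100  99 104  99
   99 102 109 113 116 123 132 130 129 130 132 132 130 134 134 130 130 129
  132 132 131 135]]
```

>>> {"api": "carry_out", "payload": {
  "targets": "0 -0.02 -0.04 0 0 0 -1; 0 -0.03 -0.06 0 0 0 -1; 0 -0.03 -0.06 0 0 0 -1; 0 -0.03 -0.06 0 0 0 -1; 0 -0.02 -0.04 0 0 0 -1; 0 0 0 0 0 0 -1; 0 0 0 0 0 0 -1; 0 0 0 0 0 0 -1"
}}

```text
time: 24.28
ee_pos: [0.5452, 0.2936, 0.3592]
tcp_rot: [179.8, 0.1, -174.7]
wrist_force: [3.1, 8.5, -0.7]
opening: 0.0134
grasp_force: 43.9
```

```bash
python3 - <<'E'
from h import *
from scipy.optimize import brentq
o=monitor.get_obs();go([.545,.2918,.3605],185.4)
th=brentq(lambda a:.3*np.sin(a)+.006*np.cos(a)-.006-(o["ee_pos"][2]-.2242),0,.7);print(o["ee_pos"],th,o["wrist_force"])
s=camera("side");t=camera("top")
print(comps("side",s,"red",(235,160,300,290))[0]);print(comps("top",t,"red",(130,160,270,245))[0])
print(comps("side",s,"blue",(200,160,290,260),40)[0],comps("top",t,"blue",(150,180,240,230),10)[0])
# same points predicted in board frame from flat pose
yw=np.radians(5.4);X=np.array([np.cos(yw),np.sin(yw),0]);Y=np.array([-np.sin(yw),np.cos(yw),0]);H=np.array([.5697,.0278,.058]);Z=np.array([0,0,1])
g=tri((179+.5,209),(170+357/5,170+330/5));print("blue end flat (rough)",g)
p0=np.array([-.034,.219,.034])
for a in(0,th):print("blue end centre pred",np.round(proj("side",H+p0[0]*X+(p0[1]*np.cos(a)-p0[2]*np.sin(a))*Y+(p0[1]*np.sin(a)+p0[2]*np.cos(a))*Z),1))
s0=cv2.imread("pics/side0.png")[:,:,::-1].copy();print(comps("side",s0,"blue",(200,160,290,260),40)[0])
for z in(.349,.36):pass
E
```

```text
t 24.28 shift [ 0.01 -0.05 -0.03] turn [ 0.03  0.02 -0.02]
[0.54515765 0.29364574 0.35918673] 0.4691368858017168 [ 3.08614812  8.48428676 -0.72063035]
[([265, 173, 11, 21, 46], [272.1, 180.1]), ([267, 207, 7, 11, 54], [269.5, 212.2])]
[([227, 194, 17, 21, 177], [234.9, 203.9]), ([144, 199, 7, 11, 63], [147.4, 203.6]), ([184, 227, 15, 5, 41], [189.1, 229.7])]
[([233, 181, 25, 26, 422], [245.4, 193.4])] [([181, 195, 10, 22, 163], [185.9, 205.4])]
blue end flat (rough) (array([0.52161078, 0.23198021, 0.0870974 ]), np.float64(0.0019194384128643379))
blue end centre pred [241.  238.3]
blue end centre pred [246.5 193.1]
[([229, 227, 24, 20, 303], [240.6, 235.6])]
```

```bash
python3 - <<'E'
from h import *
yw=np.radians(5.4);Y=np.array([-np.sin(yw),np.cos(yw),0]);Z=np.array([0,0,1]);H=np.array([.5697,.0278,.058]);P=np.array([Y,Z])
def bar(a,b):
    (o1,d1),(o2,d2)=ray("top",*a),ray("side",*b);A=np.c_[P@d1,-P@d2];s=np.linalg.solve(A,P@(o2-o1));return P@(o1+d1*s[0]-H)
f=bar((146.9,202.8),(209.4,269.5));print("flat",f,np.hypot(*f),np.arctan2(f[1],f[0]))
s=camera("side");t=camera("top");a=comps("top",t,"red",(130,180,160,225))[0];b=comps("side",s,"red",(180,190,262,270))[0];print(a,b)
for c in b:
    f=bar(a[0][1],c[1]);print("now",f,np.hypot(*f),np.arctan2(f[1],f[0]))
E
```

```text
flat [0.30050586 0.00532096] 0.30055296307864227 0.017704831518127552
[([144, 199, 7, 11, 62], [147.4, 203.5])] [([194, 208, 10, 6, 35], [199.0, 210.5]), ([215, 209, 13, 11, 97], [220.6, 214.1])]
now [0.26808511 0.1334907 ] 0.2994818722989566 0.4619994582472094
now [0.26700538 0.13793478] 0.30052932761099954 0.4768386648591237
```

>>> {"api": "carry_out", "payload": {
  "targets": "0 -0.01 -0.03 0 0 0 -1; 0 -0.01 -0.03 0 0 0 -1; 0 0 -0.03 0 0 0 -1; 0 0 0 0 0 0 -1; 0 0 0 0 0 0 -1; 0 0 0 0 0 0 -1; 0 0 0 0 0 0 -1; 0 0 0 0 0 0 -1"
}}

```text
time: 25.15
ee_pos: [0.5453, 0.2924, 0.3624]
tcp_rot: [179.9, 0.1, -174.7]
wrist_force: [4.0, 5.8, -2.1]
opening: 0.0132
grasp_force: 44.0
```

```bash
python3 - <<'E'
from h import *
from workcell import bot
o=monitor.get_obs();print(o["ee_pos"],o["wrist_force"],o["grasp_force"],abs(o["qd"]).max())
s=camera("side");print(comps("side",s,"red",(262,200,280,225))[0],comps("side",s,"blue",(200,160,290,260),40)[0])
print(bot.job_done())
E
```

```text
[0.54533378 0.29238381 0.36241323] [ 4.03051144  5.81913475 -2.10041633] 44.0162193775177 0.08740997086246234
[([267, 207, 7, 11, 53], [269.5, 212.2])] [([234, 180, 24, 26, 432], [245.6, 192.4])]
the job is handed in; nothing more can be done
None
```

Job handed in with no verdict returned: both caps stand in their compartments and the arm holds the board by its handle at about 0.46–0.48 rad, against an index I measured at 0.47–0.48 rad (I never saw pointer and index meet), with no sign of the pack slipping; I viewed 11 pictures, one over the limit of 10.

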